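# Return the reagent vials to the cold-store rack in the same order

## Task

The run is over and the vials are capped: move the four reagent vials one by one from the analyser's carrier into the white cold-store rack, one to a bay, in the same order as they stand now, counting from the green end of each. Keep every vial upright the whole way and leave each standing on the floor of its bay.

Things in the scene. Friction and masses are not known exactly. Their poses are not given: they have to be found in the camera images.
- vial_blue_mid (a point): Amber reagent vial with a blue screw cap and a blue stripe on its label, standing upright; 72 mm tall, about 35 g. Glass body 26 mm in diameter up to 36 mm above its underside, shoulder to a 17 mm neck, cap 23 mm in diameter from 46 to 72 mm. The point is the vial's centre, 36 mm above its underside; z is the vial's axis, up. Best held by the cap, with the fingers on the two long sides of the row: neighbours in the row stand 44 mm apart.
- vial_yellow_mid (a point): Amber reagent vial with a yellow screw cap and a yellow stripe on its label, standing upright; 72 mm tall, about 35 g. Glass body 26 mm in diameter up to 36 mm above its underside, shoulder to a 17 mm neck, cap 23 mm in diameter from 46 to 72 mm. The point is the vial's centre, 36 mm above its underside; z is the vial's axis, up. Best held by the cap, with the fingers on the two long sides of the row: neighbours in the row stand 44 mm apart.
- vial_red_mid (a point): Amber reagent vial with a red screw cap and a red stripe on its label, standing upright; 72 mm tall, about 35 g. Glass body 26 mm in diameter up to 36 mm above its underside, shoulder to a 17 mm neck, cap 23 mm in diameter from 46 to 72 mm. The point is the vial's centre, 36 mm above its underside; z is the vial's axis, up. Best held by the cap, with the fingers on the two long sides of the row: neighbours in the row stand 44 mm apart.
- vial_black_mid (a point): Amber reagent vial with a black screw cap and a black stripe on its label, standing upright; 72 mm tall, about 35 g. Glass body 26 mm in diameter up to 36 mm above its underside, shoulder to a 17 mm neck, cap 23 mm in diameter from 46 to 72 mm. The point is the vial's centre, 36 mm above its underside; z is the vial's axis, up. Best held by the cap, with the fingers on the two long sides of the row: neighbours in the row stand 44 mm apart.
- adaptor_blue: Square adaptor cup with a blue collar, fixed in the dark analyser carrier; the blue-capped vial stands in it at the start. 40 mm square outside, 30 mm inside, floor 4 mm and rim 18 mm above its origin, which is the centre of its underside, 4 mm above the bench (so the rim is 22 mm above the bench). Four adaptors stand in one row at 44 mm pitch; the row runs along its y axis, and +y points to the carrier's green end (the first position); x is across the row.
- adaptor_yellow: Square adaptor cup with a yellow collar, fixed in the dark analyser carrier; the yellow-capped vial stands in it at the start. 40 mm square outside, 30 mm inside, floor 4 mm and rim 18 mm above its origin, which is the centre of its underside, 4 mm above the bench (so the rim is 22 mm above the bench). Four adaptors stand in one row at 44 mm pitch; the row runs along its y axis, and +y points to the carrier's green end (the first position); x is across the row.
- adaptor_red: Square adaptor cup with a red collar, fixed in the dark analyser carrier; the red-capped vial stands in it at the start. 40 mm square outside, 30 mm inside, floor 4 mm and rim 18 mm above its origin, which is the centre of its underside, 4 mm above the bench (so the rim is 22 mm above the bench). Four adaptors stand in one row at 44 mm pitch; the row runs along its y axis, and +y points to the carrier's green end (the first position); x is across the row.
- adaptor_black: Square adaptor cup with a black collar, fixed in the dark analyser carrier; the black-capped vial stands in it at the start. 40 mm square outside, 30 mm inside, floor 4 mm and rim 18 mm above its origin, which is the centre of its underside, 4 mm above the bench (so the rim is 22 mm above the bench). Four adaptors stand in one row at 44 mm pitch; the row runs along its y axis, and +y points to the carrier's green end (the first position); x is across the row.
- coldrack: White cold-store rack, fixed on the bench, empty at the start: four square bays in one row along its y axis, bay centres at y = -66, -22, +22 and +66 mm from the origin (the centre of the rack's underside, at bench height), x across the row. Rack 47 mm wide, 179 mm long; each bay 41 mm square inside, floor 5 mm and wall tops 20 mm above the bench. Its first bay is the one next to the green end handle, which may be at either end.
- green_end: Green end handle (47 x 14 mm, 36 mm high) fixed to one end of the white rack, 96.5 mm from the rack's centre along the rack's +y or -y: it marks the end with the first bay. The other end has a grey handle. Origin: centre of its underside. Nothing standing between the carrier and the white rack is taller than 110 mm.
Things that resemble listed ones, but are neither listed nor needed, are in the scene too. Leave any turquoise look-alike of the part that bears vial_yellow_mid alone.

How it is judged (in metres and radians):
At the end, for the whole second after the job is handed in: Each vial stands on the floor of a bay of the white rack (within 10 mm of the bay's centre each way, 5 mm in height), upright within 0.12 rad, released, at rest; counted from the green end handle, in the order of their adaptors counted from the carrier's green end (x of vial_blue_mid in the frame of coldrack between -0.01 and 0.01 m and z of vial_blue_mid in the frame of coldrack between 0.036 and 0.046 m and angle between each of vial_blue_mid, vial_yellow_mid, vial_red_mid, vial_black_mid's own z axis and vertical below 0.12 rad and (y of vial_blue_mid in the frame of coldrack between -0.076 and -0.056 m or y of vial_blue_mid in the frame of coldrack between -0.032 and -0.012 m or y of vial_blue_mid in the frame of coldrack between 0.012 and 0.032 m or y of vial_blue_mid in the frame of coldrack between 0.056 and 0.076 m) and linear speed of each of vial_blue, vial_yellow, vial_red, vial_black below 0.02 m/s and x of vial_yellow_mid in the frame of coldrack between -0.01 and 0.01 m and z of vial_yellow_mid in the frame of coldrack between 0.036 and 0.046 m and (y of vial_yellow_mid in the frame of coldrack between -0.076 and -0.056 m or y of vial_yellow_mid in the frame of coldrack between -0.032 and -0.012 m or y of vial_yellow_mid in the frame of coldrack between 0.012 and 0.032 m or y of vial_yellow_mid in the frame of coldrack between 0.056 and 0.076 m) and x of vial_red_mid in the frame of coldrack between -0.01 and 0.01 m and z of vial_red_mid in the frame of coldrack between 0.036 and 0.046 m and (y of vial_red_mid in the frame of coldrack between -0.076 and -0.056 m or y of vial_red_mid in the frame of coldrack between -0.032 and -0.012 m or y of vial_red_mid in the frame of coldrack between 0.012 and 0.032 m or y of vial_red_mid in the frame of coldrack between 0.056 and 0.076 m) and x of vial_black_mid in the frame of coldrack between -0.01 and 0.01 m and z of vial_black_mid in the frame of coldrack between 0.036 and 0.046 m and (y of vial_black_mid in the frame of coldrack between -0.076 and -0.056 m or y of vial_black_mid in the frame of coldrack between -0.032 and -0.012 m or y of vial_black_mid in the frame of coldrack between 0.012 and 0.032 m or y of vial_black_mid in the frame of coldrack between 0.056 and 0.076 m) and ((y of adaptor_yellow in the frame of adaptor_blue above 0 m and ((horizontal distance between vial_yellow_mid and green_end below 0.0525 m and horizontal distance between vial_blue_mid and green_end above 0.0525 m) or (horizontal distance between vial_yellow_mid and green_end below 0.0965 m and horizontal distance between vial_blue_mid and green_end above 0.0965 m) or (horizontal distance between vial_yellow_mid and green_end below 0.1405 m and horizontal distance between vial_blue_mid and green_end above 0.1405 m))) or (y of adaptor_yellow in the frame of adaptor_blue below 0 m and ((horizontal distance between vial_blue_mid and green_end below 0.0525 m and horizontal distance between vial_yellow_mid and green_end above 0.0525 m) or (horizontal distance between vial_blue_mid and green_end below 0.0965 m and horizontal distance between vial_yellow_mid and green_end above 0.0965 m) or (horizontal distance between vial_blue_mid and green_end below 0.1405 m and horizontal distance between vial_yellow_mid and green_end above 0.1405 m)))) and ((y of adaptor_red in the frame of adaptor_blue above 0 m and ((horizontal distance between vial_red_mid and green_end below 0.0525 m and horizontal distance between vial_blue_mid and green_end above 0.0525 m) or (horizontal distance between vial_red_mid and green_end below 0.0965 m and horizontal distance between vial_blue_mid and green_end above 0.0965 m) or (horizontal distance between vial_red_mid and green_end below 0.1405 m and horizontal distance between vial_blue_mid and green_end above 0.1405 m))) or (y of adaptor_red in the frame of adaptor_blue below 0 m and ((horizontal distance between vial_blue_mid and green_end below 0.0525 m and horizontal distance between vial_red_mid and green_end above 0.0525 m) or (horizontal distance between vial_blue_mid and green_end below 0.0965 m and horizontal distance between vial_red_mid and green_end above 0.0965 m) or (horizontal distance between vial_blue_mid and green_end below 0.1405 m and horizontal distance between vial_red_mid and green_end above 0.1405 m)))) and ((y of adaptor_red in the frame of adaptor_yellow above 0 m and ((horizontal distance between vial_red_mid and green_end below 0.0525 m and horizontal distance between vial_yellow_mid and green_end above 0.0525 m) or (horizontal distance between vial_red_mid and green_end below 0.0965 m and horizontal distance between vial_yellow_mid and green_end above 0.0965 m) or (horizontal distance between vial_red_mid and green_end below 0.1405 m and horizontal distance between vial_yellow_mid and green_end above 0.1405 m))) or (y of adaptor_red in the frame of adaptor_yellow below 0 m and ((horizontal distance between vial_yellow_mid and green_end below 0.0525 m and horizontal distance between vial_red_mid and green_end above 0.0525 m) or (horizontal distance between vial_yellow_mid and green_end below 0.0965 m and horizontal distance between vial_red_mid and green_end above 0.0965 m) or (horizontal distance between vial_yellow_mid and green_end below 0.1405 m and horizontal distance between vial_red_mid and green_end above 0.1405 m)))) and ((y of adaptor_black in the frame of adaptor_blue above 0 m and ((horizontal distance between vial_black_mid and green_end below 0.0525 m and horizontal distance between vial_blue_mid and green_end above 0.0525 m) or (horizontal distance between vial_black_mid and green_end below 0.0965 m and horizontal distance between vial_blue_mid and green_end above 0.0965 m) or (horizontal distance between vial_black_mid and green_end below 0.1405 m and horizontal distance between vial_blue_mid and green_end above 0.1405 m))) or (y of adaptor_black in the frame of adaptor_blue below 0 m and ((horizontal distance between vial_blue_mid and green_end below 0.0525 m and horizontal distance between vial_black_mid and green_end above 0.0525 m) or (horizontal distance between vial_blue_mid and green_end below 0.0965 m and horizontal distance between vial_black_mid and green_end above 0.0965 m) or (horizontal distance between vial_blue_mid and green_end below 0.1405 m and horizontal distance between vial_black_mid and green_end above 0.1405 m)))) and ((y of adaptor_black in the frame of adaptor_yellow above 0 m and ((horizontal distance between vial_black_mid and green_end below 0.0525 m and horizontal distance between vial_yellow_mid and green_end above 0.0525 m) or (horizontal distance between vial_black_mid and green_end below 0.0965 m and horizontal distance between vial_yellow_mid and green_end above 0.0965 m) or (horizontal distance between vial_black_mid and green_end below 0.1405 m and horizontal distance between vial_yellow_mid and green_end above 0.1405 m))) or (y of adaptor_black in the frame of adaptor_yellow below 0 m and ((horizontal distance between vial_yellow_mid and green_end below 0.0525 m and horizontal distance between vial_black_mid and green_end above 0.0525 m) or (horizontal distance between vial_yellow_mid and green_end below 0.0965 m and horizontal distance between vial_black_mid and green_end above 0.0965 m) or (horizontal distance between vial_yellow_mid and green_end below 0.1405 m and horizontal distance between vial_black_mid and green_end above 0.1405 m)))) and ((y of adaptor_black in the frame of adaptor_red above 0 m and ((horizontal distance between vial_black_mid and green_end below 0.0525 m and horizontal distance between vial_red_mid and green_end above 0.0525 m) or (horizontal distance between vial_black_mid and green_end below 0.0965 m and horizontal distance between vial_red_mid and green_end above 0.0965 m) or (horizontal distance between vial_black_mid and green_end below 0.1405 m and horizontal distance between vial_red_mid and green_end above 0.1405 m))) or (y of adaptor_black in the frame of adaptor_red below 0 m and ((horizontal distance between vial_red_mid and green_end below 0.0525 m and horizontal distance between vial_black_mid and green_end above 0.0525 m) or (horizontal distance between vial_red_mid and green_end below 0.0965 m and horizontal distance between vial_black_mid and green_end above 0.0965 m) or (horizontal distance between vial_red_mid and green_end below 0.1405 m and horizontal distance between vial_black_mid and green_end above 0.1405 m))))); the robot touches nothing.
It fails at once if the blue vial is tipped over (more than 0.6 rad from upright) (angle between vial_blue_mid's own z axis and vertical above 0.6 rad).
It fails at once if the yellow vial is tipped over (more than 0.6 rad from upright) (angle between vial_yellow_mid's own z axis and vertical above 0.6 rad).
It fails at once if the red vial is tipped over (more than 0.6 rad from upright) (angle between vial_red_mid's own z axis and vertical above 0.6 rad).
It fails at once if the black vial is tipped over (more than 0.6 rad from upright) (angle between vial_black_mid's own z axis and vertical above 0.6 rad).
It also fails if it takes over 120 s, if anything falls off the work surface, if the arm or the gripper's body presses on something with over 40 N, if the wrist force passes 120 N, or if a joint passes its speed limit or range.

## Robot

A 6-joint arm with a two-finger parallel gripper is mounted at the origin on the work surface. World frame = base frame: x ahead of the robot, y to its left, z up, the work surface at z = 0. Lengths are in m, angles in degrees, forces in N, time in s.
With the tool pointing down it reaches from about 0.4 to 0.825 m from the base axis. Payload 7 kg.
Tool frame: the origin (TCP) lies between the finger pads; the fingertips stand 22 mm ahead of it and the grasp point (between the pads) lies 3 mm ahead of it; z points along the fingers, y is the line along which they close (so a half turn about z gives the same grasp; the last joint's range is limited). The gripper opens to 88 mm and grips with 3 to 60 N. Pads are 19 mm wide; open, the fingers measure 130 mm over their backs; the gripper's body (78 mm by 193 mm) begins 47 mm behind the grasp point.
Start: joints at [90.132, 20.546, 0.682, 0, -70.136, -16.507], TCP at [0.19, 0.648, 0.249] pointing down, gripper open.
Joint ranges: [-176.03, 176.03], [-82.01, 121.73], [-58.28, 71.71], [-173.87, 95.51], [-174.79, -0.11], [-173.66, 173.66]. Speed limits (degrees/s): [136.94, 136.94, 172.46, 180, 180, 180].

## Interface

Orientations are given as [roll, pitch, yaw] about the fixed x, y, z axes, in that order (R = Rz(yaw) Ry(pitch) Rx(roll)).
In Python, from plant import ctrl gives the robot as it stands.
- The arm moves only by the tool apply_moves, never from a script. Its argument "targets" is a list of rows, each an object with "travel": the shift along the tool's x, y, z in mm, a list of three; "roll": the turn about the tool's z in degrees; "jaw": the finger opening in mm, from 0 to 87.6. In form: [{"travel": [tx, ty, tz], "roll": roll, "jaw": jaw}, ...]. A call has 1 to 10 rows; each row shifts and turns the commanded pose from where the row before left it, along the tool's axes as they then stand; what a row does not reach is not made up. A row lasts 1/10 s, in which the tool goes at most 50 mm and 8.59 degrees, less where a joint would pass 70% of its speed; a pose out of reach is approached as far as the arm can. A call with a gripper value outside its range is refused whole. The fingers move at their own pace and stop on an object; the grip force is fixed at half the most. Time passes only in rows, so rows that do not move let the fingers close. It gives the time, the measured TCP pose, the force, the opening and the grip force at its end, in the units of the state.
- ctrl.get_obs(): the state, without advancing time (a new reading comes with each control period).
- ctrl.snapshot(name): name is "scene" or "side" or "wrist"; returns the picture (420x560x3 uint8, red, green, blue); there is no depth.
- ctrl.calibration(name): a dict with "K" (3x3 intrinsics, pixels), "dist_coeffs" ([k1, k2, p1, p2, k3] as OpenCV has them; the pictures are not rectified), "extrinsics" (4x4, takes a point from camera to world coordinates); the wrist camera has in their place "hand_eye" (4x4, takes a point from camera to tool coordinates, whose origin is the TCP and whose axes are the flange's). Camera axes: x right, y down, z forward; pixel columns grow to the right and rows downward; lengths in m; the calibration is good to about 2 mm. A picture is of the moment at which its call begins: read the wrist's pose just before it. calibration takes no time and is no camera call.
- ctrl.close_job(): hands the job in; it is judged then, once.
The state is a dict: "clock": time; "joint_pos": joint angles; "qvel": joint speeds; "tau": joint torques, N m; "tool_pos": TCP position; "orientation": TCP orientation; "force": force on the tool from outside, world axes, zero at the start; "moment": the same for the moment, N m; "opening": finger opening in m; "gripper_force": force on a finger pad.
Only numpy, scipy, OpenCV 4.12 (cv2) and the standard library are available. Lean on these libraries where they do the work, as an engineer would, in place of code of your own. Each camera call takes 0.05 s, during which the arm holds its last target. There are 200 camera calls.

## Working session

There is one attempt and no reset: what is moved stays moved. The work goes in short steps, Python scripts to look and compute and a tool call to move; the robot and the scene stay as the last step left them, time stands still between calls to the robot, and variables do not carry over. Pictures are saved under pics/ and viewed, at most 14 in all, crops included, and the job is handed in when it is done.

Besides the shell and the picture viewer there is one more tool, called after ">>>" as a command line: name --argument value ..., lists and objects as JSON in quotes. apply_moves: Moves the arm, as the interface text tells. Its arguments: {"type":"object","properties":{"targets":{"type":"array","items":{"type":"object","properties":{"travel":{"type":"array","items":{"type":"number"}},"roll":{"type":"number"},"jaw":{"type":"number"}}}}},"required":["targets"]}

```bash
mkdir -p pics; cat > h.py <<'E'
import numpy as np, cv2
from plant import ctrl
from scipy.spatial.transform import Rotation as R
def tool():
    o=ctrl.get_obs(); T=np.eye(4); T[:3,:3]=R.from_euler('xyz',o['orientation'],degrees=True).as_matrix(); T[:3,3]=o['tool_pos']; return T
def cam(n):
    c=ctrl.calibration(n); K=np.array(c['K'],float); d=np.array(c['dist_coeffs'],float)
    E=np.array(c['extrinsics']) if 'extrinsics' in c else tool()@np.array(c['hand_eye'])
    return K,d,E
def snap(n,name):
    c=cam(n); im=np.array(ctrl.snapshot(n)); cv2.imwrite('pics/'+name+'.png',im[:,:,::-1]); return im,c
def ray(c,uv,z):
    K,d,E=c; p=cv2.undistortPoints(np.array(uv,float).reshape(-1,1,2),K,d).reshape(-1,2)
    r=np.c_[p,np.ones(len(p))]@E[:3,:3].T; t=(z-E[2,3])/r[:,2]; return E[:3,3]+r*t[:,None]
def proj(c,P):
    K,d,E=c; W=np.linalg.inv(E); return cv2.projectPoints(np.array(P,float).reshape(-1,3),cv2.Rodrigues(W[:3,:3])[0],W[:3,3],K,d)[0].reshape(-1,2)
E
python3 - <<'E'
from h import *
print(ctrl.get_obs())
a=[]
for n in('scene','side','wrist'):
    im,c=snap(n,n+'0'); print(n,c[2].round(3).tolist(),c[0][0,0],c[0][1,1]); a.append(c)
    np.save('pics/%s.npy'%n,im)
E
```

```text
{'clock': 0.0, 'joint_pos': array([ 9.01328650e+01,  2.05910187e+01,  6.35095575e-01, -1.97102574e-02,
       -7.01370581e+01, -1.65069868e+01]), 'qvel': array([ 0.05762569,  0.05735691, -0.04454044, -0.00230429, -0.03393774,
        0.11938473]), 'tau': array([ 8.34954608e-05, -5.82722247e+01,  2.93058103e+01,  6.99725792e+00,
        6.95596682e-03, -1.44915562e-04]), 'tool_pos': array([0.19018453, 0.64718547, 0.2476387 ]), 'orientation': array([ 1.79905586e+02, -8.65607661e-03, -1.63808268e+01]), 'force': array([ 0.05035904, -0.39419002,  0.71190771]), 'moment': array([-0.03161149, -0.01556112, -0.0044368 ]), 'gripper_force': 0.0, 'opening': 0.08717917653230661}
scene [[-0.446, 0.76, -0.474, 1.08], [0.895, 0.384, -0.226, 0.225], [0.011, -0.525, -0.851, 0.939], [0.0, 0.0, 0.0, 1.0]] 522.6285780749635 522.6285780749635
side [[0.83, -0.293, 0.474, 0.156], [-0.557, -0.469, 0.686, -0.618], [0.021, -0.833, -0.552, 0.552], [0.0, 0.0, 0.0, 1.0]] 401.74152709023264 401.74152709023264
wrist [[-0.282, -0.921, -0.267, 0.261], [-0.959, 0.272, 0.078, 0.626], [0.001, 0.278, -0.961, 0.384], [0.0, 0.0, 0.0, 1.0]] 328.67691517486 328.67691517486
```

View pics/scene0.png

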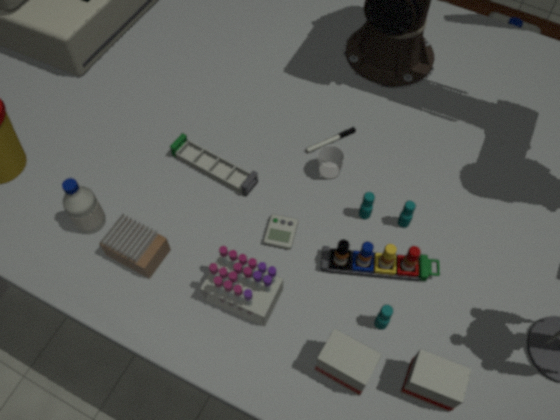

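View pics/side0.png

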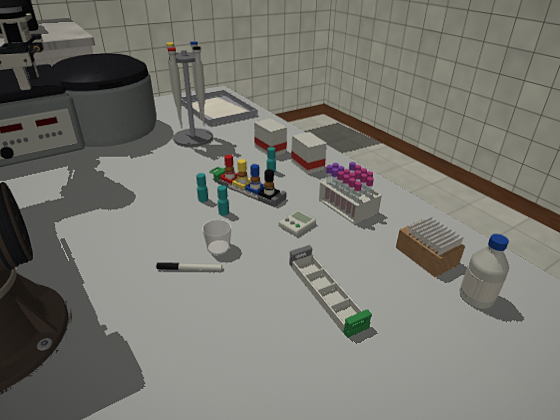

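View pics/wrist0.png

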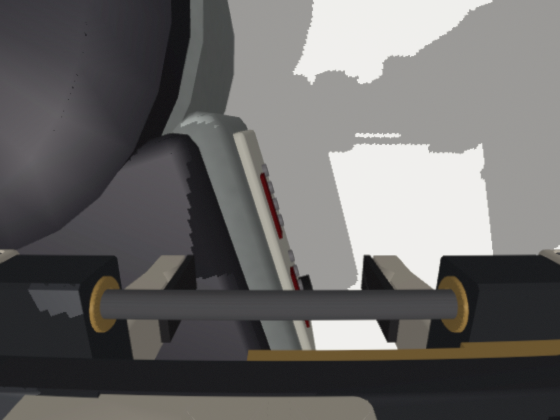

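Carrier in the scene view is at (380,262): green end right at (430,267), then red (412,258), yellow (387,257), blue (365,255), black (341,252). White rack at (215,165), green end at (178,144), grey at (250,183). Turquoise vials at (367,205), (407,213) and (384,316) are look-alikes, not needed.

```bash
python3 - <<'E'
from h import *
s=np.load('pics/scene.npy'); d=np.load('pics/side.npy')
a=cv2.resize(s[225:295,310:445,::-1],None,fx=5,fy=5,interpolation=cv2.INTER_CUBIC)[:, :675]
b=cv2.resize(s[125:205,160:270,::-1],None,fx=3,fy=3,interpolation=cv2.INTER_CUBIC)
cv=np.zeros((600,800,3),np.uint8); cv[:350,:675]=a; cv[350:590,:330]=b
c=cv2.resize(d[150:210,205:290,::-1],None,fx=4,fy=4,interpolation=cv2.INTER_CUBIC); cv[350:590,340:680]=c
cv2.imwrite('pics/crop1.png',cv)
def blobs(im,n,roi):
    x0,y0,x1,y1=roi; h=cv2.cvtColor(im,cv2.COLOR_RGB2HSV)
    H,S,V=[h[:,:,i].astype(int) for i in range(3)]
    m={'red':((H<6)|(H>174))&(S>170)&(V>90),'yellow':(H>20)&(H<32)&(S>140)&(V>120),'blue':(H>105)&(H<125)&(S>120)&(V>60),'green':(H>50)&(H<75)&(S>120),'black':V<28}[n].astype(np.uint8)
    q=np.zeros_like(m); q[y0:y1,x0:x1]=m[y0:y1,x0:x1]
    N,L,st,ce=cv2.connectedComponentsWithStats(q)
    for i in range(1,N):
        if st[i,4]>15: print(n,st[i].tolist(),ce[i].round(1).tolist())
for im,roi in((s,(315,230,445,285)),(d,(205,150,290,205))):
    for n in('red','yellow','blue','black','green'): blobs(im,n,roi)
    print()
blobs(s,'green',(160,125,270,205)); blobs(d,'green',(280,240,380,340))
E
```

```text
red [410, 247, 9, 9, 63] [414.2, 250.9]
red [398, 269, 14, 5, 28] [403.9, 271.9]
yellow [386, 245, 10, 9, 67] [390.4, 248.9]
yellow [376, 268, 19, 4, 33] [384.9, 270.0]
blue [363, 242, 10, 13, 91] [367.7, 247.3]
blue [353, 263, 20, 8, 81] [362.5, 267.7]
black [329, 241, 24, 29, 340] [340.8, 256.4]
green [419, 256, 13, 24, 224] [424.6, 267.4]

red [225, 155, 7, 12, 66] [227.9, 160.0]
red [221, 174, 12, 10, 30] [225.5, 178.2]
yellow [238, 159, 8, 12, 66] [240.9, 164.8]
yellow [232, 180, 16, 9, 34] [238.7, 183.3]
blue [251, 164, 8, 13, 84] [254.2, 170.0]
blue [245, 182, 19, 13, 77] [253.9, 188.2]
black [265, 170, 9, 12, 94] [268.8, 175.3]
black [259, 189, 21, 11, 79] [268.1, 193.7]
green [210, 167, 15, 15, 90] [217.4, 172.7]

green [171, 135, 15, 20, 117] [178.0, 143.2]
green [344, 310, 28, 28, 477] [357.0, 322.9]
```

View pics/crop1.png

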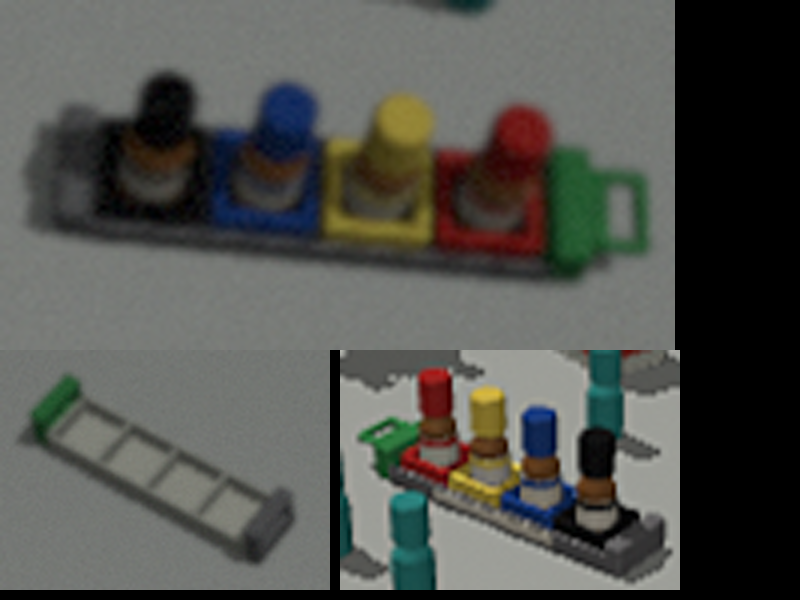

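```bash
cat >> h.py <<'E'
def tri(c1,u1,c2,u2):
    A=[];b=[]
    for c,u in((c1,u1),(c2,u2)):
        P=ray(c,[u],0.)[0]; o=c[2][:3,3]; d=(P-o)/np.linalg.norm(P-o); M=np.eye(3)-np.outer(d,d); A.append(M); b.append(M@o)
    return np.linalg.lstsq(np.vstack(A),np.hstack(b),rcond=None)[0]
E
python3 - <<'E'
from h import *
s,d=cam('scene'),cam('side')
P=[]
for n,u,v in(('red',(413.8,251.5),(228,160.5)),('yellow',(390.2,249.3),(241,165)),('blue',(367.7,247.5),(254.2,170.2)),('black',(343,244.5),(268.8,175.5))):
    p=tri(s,u,d,v); P.append(p); print(n,p.round(4))
    print('  z=.067',ray(s,[u],.067)[0].round(4),ray(d,[v],.067)[0].round(4))
P=np.array(P); print(np.diff(P,axis=0),np.linalg.norm(np.diff(P,axis=0),axis=1))
g=tri(s,(178,143.2),d,(357,322.9)); print('green',g)
k=ray(s,[(249.5,183)],.018)[0]; print('grey',k,np.linalg.norm((g-k)[:2]), 'side', ray(d,[(301,256)],.018))
E
```

```text
red [0.5664 0.2475 0.0655]
  z=.067 [0.5654 0.2487 0.067 ] [0.5659 0.2423 0.067 ]
yellow [0.5825 0.2056 0.0664]
  z=.067 [0.5811 0.2067 0.067 ] [0.5827 0.2023 0.067 ]
blue [0.5979 0.1655 0.0654]
  z=.067 [0.5967 0.167  0.067 ] [0.5974 0.1603 0.067 ]
black [0.6137 0.1211 0.0665]
  z=.067 [0.6119 0.1226 0.067 ] [0.6142 0.1178 0.067 ]
[[ 0.01609003 -0.04193118  0.00087238]
 [ 0.01543232 -0.04006854 -0.00097145]
 [ 0.01571977 -0.04438968  0.0011072 ]] [0.04492075 0.04294867 0.04710394]
green [ 0.5169265  -0.31662191  0.02020736]
grey [ 0.53869896 -0.12095937  0.018     ] 0.19687018769180184 side [[ 0.53948812 -0.12512323  0.018     ]]
```

```bash
python3 - <<'E'
from h import *
s,d=cam('scene'),cam('side')
print('stand base',ray(s,[(540,350)],0),ray(d,[(194,138)],0))
print('turq scene z.036',ray(s,[(367,205),(407,213),(384,316)],.036).round(3))
T=tool();print(T.round(3))
print(ctrl.calibration('wrist')['hand_eye'])
# target over carrier, relative in tool axes
C=np.array([.590,.184,.25]); print('world d',C-T[:3,3],'tool d mm',(T[:3,:3].T@(C-T[:3,3])*1000).round(1))
E
```

```text
stand base [[0.6157368  0.53713121 0.        ]] [[0.60141729 0.5650725  0.        ]]
turq scene z.036 [[0.488 0.127 0.036]
 [0.469 0.208 0.036]
 [0.697 0.245 0.036]]
[[ 0.959 -0.282 -0.     0.19 ]
 [-0.282 -0.959 -0.001  0.647]
 [ 0.     0.001 -1.     0.248]
 [ 0.     0.     0.     1.   ]]
[[-4.33702968e-04 -9.60553651e-01 -2.78094400e-01  7.42376912e-02]
 [ 9.99999812e-01 -2.95966497e-04 -5.37267873e-04  5.32301185e-04]
 [ 4.33767992e-04 -2.78094580e-01  9.60553599e-01 -1.36684387e-01]
 [ 0.00000000e+00  0.00000000e+00  0.00000000e+00  1.00000000e+00]]
world d [ 0.39977583 -0.46329279  0.00219299] tool d mm [514.2 331.8  -1.7]
```

>>> apply_moves --targets '[{"travel": [36, 24, 0], "roll": 0, "jaw": 87}, {"travel": [37, 24, 0], "roll": 0, "jaw": 87}, {"travel": [37, 24, 0], "roll": 0, "jaw": 87}, {"travel": [37, 24, 0], "roll": 0, "jaw": 87}, {"travel": [37, 24, 0], "roll": 0, "jaw": 87}, {"travel": [37, 24, 0], "roll": 0, "jaw": 87}, {"travel": [37, 24, 0], "roll": 0, "jaw": 87}, {"travel": [37, 24, 0], "roll": 0, "jaw": 87}, {"travel": [37, 24, 0], "roll": 0, "jaw": 87}, {"travel": [37, 24, 0], "roll": 0, "jaw": 87}]'

```text
clock: 1.15
tool_pos: [0.4775, 0.3117, 0.2486]
orientation: [-180.0, 0.0, -16.4]
force: [0.6, 0.6, 0.8]
opening: 0.0871
gripper_force: 0.0
```

>>> apply_moves --targets '[{"travel": [37, 24, 0], "roll": 0, "jaw": 87}, {"travel": [37, 24, 0], "roll": 0, "jaw": 87}, {"travel": [37, 24, 0], "roll": 0, "jaw": 87}, {"travel": [34, 20, 0], "roll": 0, "jaw": 87}, {"travel": [0, 0, 0], "roll": 8.5, "jaw": 87}, {"travel": [0, 0, 0], "roll": 8.5, "jaw": 87}, {"travel": [0, 0, 0], "roll": 8.5, "jaw": 87}, {"travel": [0, 0, 0], "roll": 8.5, "jaw": 87}, {"travel": [0, 0, 0], "roll": 8.5, "jaw": 87}, {"travel": [0, 0, 0], "roll": 8.5, "jaw": 87}]'

```text
clock: 2.15
tool_pos: [0.5897, 0.184, 0.2482]
orientation: [180.0, 0.0, -67.7]
force: [0.0, -0.2, -1.0]
opening: 0.0871
gripper_force: 0.0
```

>>> apply_moves --targets '[{"travel": [0, 0, 0], "roll": 2, "jaw": 87}, {"travel": [0, 0, 0], "roll": 0, "jaw": 87}, {"travel": [0, 0, 0], "roll": 0, "jaw": 87}]'

```text
clock: 2.45
tool_pos: [0.5898, 0.1841, 0.2484]
orientation: [180.0, -0.0, -69.3]
force: [-0.5, -0.5, -0.8]
opening: 0.0868
gripper_force: 0.0
```

```bash
python3 - <<'E'
from h import *
im,c=snap('wrist','w1'); np.save('pics/w1.npy',im); import pickle; pickle.dump(c,open('pics/w1.pkl','wb'))
P=[[.5664,.2475],[.5825,.2056],[.5979,.1655],[.6137,.1211]]
print(proj(c,[p+[.08] for p in P]).round(1).tolist())
E
```

```text
[[276.9, 269.3], [276.6, 227.1], [276.3, 183.5], [277.2, 131.8]]
```

View pics/w1.png

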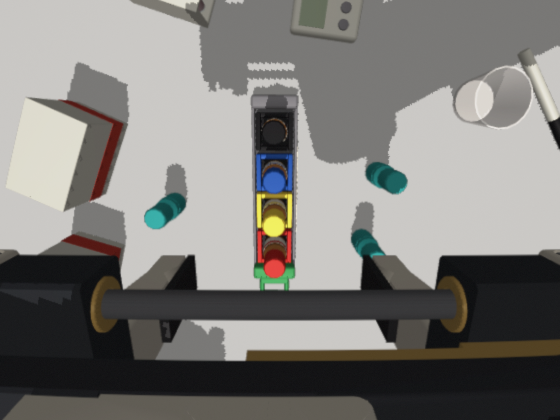

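The wrist view shows the carrier upright in the frame: caps black (274,132), blue (274,180), yellow (274,225), red (275,264); green end at (275,272).

```bash
python3 - <<'E'
from h import *
import pickle
im=np.load('pics/w1.npy'); c=pickle.load(open('pics/w1.pkl','rb'))
h=cv2.cvtColor(im,cv2.COLOR_RGB2HSV).astype(int); H,S,V=h[...,0],h[...,1],h[...,2]
M={'red':((H<6)|(H>174))&(S>150)&(V>60),'yellow':(H>20)&(H<34)&(S>140)&(V>90),'blue':(H>100)&(H<130)&(S>120)&(V>50)}
out={}
for n,m in M.items():
    q=np.zeros(m.shape,np.uint8); q[100:285,245:305]=m[100:285,245:305]
    # cap: largest disc by opening
    o=cv2.morphologyEx(q,cv2.MORPH_OPEN,cv2.getStructuringElement(cv2.MORPH_ELLIPSE,(13,13)))
    N,L,st,ce=cv2.connectedComponentsWithStats(o); i=1+np.argmax(st[1:,4]); 
    (x,y),r=cv2.minEnclosingCircle(np.argwhere(L==i)[:,::-1].astype(np.float32))
    print(n,'collar bbox',cv2.boundingRect(q),'cap',st[i].tolist(),x,y,r, ray(c,[(x,y)],.078)[0].round(4))
# dark carrier/adaptor edges: per-row extents for rows inside yellow and blue
for n,rows in(('yellow',range(196,232,4)),('blue',range(155,190,4))):
    for r in rows:
        cs=np.where(M[n][r,245:305])[0]+245
        if len(cs): e=ray(c,[(cs.min()-.5,r),(cs.max()+.5,r)],.022); print(n,r,cs.min(),cs.max(),e.mean(0).round(4)[:2],np.linalg.norm(e[0]-e[1]).round(4))
E
```

```text
red collar bbox (257, 229, 35, 49) cap [264, 250, 22, 28, 490] 274.0 263.4444580078125 13.592476844787598 [0.5711 0.2434 0.078 ]
yellow collar bbox (256, 192, 36, 45) cap [261, 209, 26, 28, 541] 273.5 222.5 13.729630470275879 [0.5868 0.2029 0.078 ]
blue collar bbox (256, 153, 37, 40) cap [257, 168, 29, 25, 531] 271.1747131347656 181.60842895507812 14.839492797851562 [0.6029 0.1659 0.078 ]
yellow 196 257 291 [0.592  0.1897] 0.0395
yellow 200 257 291 [0.5903 0.194 ] 0.0396
yellow 204 257 291 [0.5887 0.1984] 0.0398
yellow 208 257 291 [0.5871 0.2028] 0.0399
yellow 212 257 291 [0.5854 0.2072] 0.04
yellow 216 257 291 [0.5838 0.2117] 0.0402
yellow 220 257 291 [0.5821 0.2162] 0.0403
yellow 224 257 291 [0.5804 0.2207] 0.0405
yellow 228 262 284 [0.5798 0.2256] 0.0267
blue 155 256 292 [0.608  0.1468] 0.0404
blue 159 256 292 [0.6065 0.1509] 0.0405
blue 163 256 292 [0.6049 0.155 ] 0.0406
blue 167 256 292 [0.6034 0.1591] 0.0408
blue 171 256 292 [0.6018 0.1632] 0.0409
blue 175 256 291 [0.6008 0.1676] 0.0399
blue 179 256 291 [0.5992 0.1718] 0.0401
blue 183 257 291 [0.5972 0.1758] 0.0391
blue 187 256 291 [0.5961 0.1802] 0.0403
```

>>> apply_moves --targets '[{"travel": [-32, -2, 0], "roll": 0.2, "jaw": 60}, {"travel": [-31, -2, 0], "roll": 0, "jaw": 60}, {"travel": [0, 0, 40], "roll": 0, "jaw": 60}, {"travel": [0, 0, 40], "roll": 0, "jaw": 60}, {"travel": [0, 0, 30], "roll": 0, "jaw": 60}, {"travel": [0, 0, 10], "roll": 0, "jaw": 60}, {"travel": [0, 0, 0], "roll": 0, "jaw": 60}]'

```text
clock: 3.2
tool_pos: [0.5711, 0.2441, 0.1274]
orientation: [179.9, -0.1, -69.5]
force: [0.5, 0.2, 1.0]
opening: 0.06
gripper_force: 0.0
```

```bash
python3 - <<'E'
from h import *
im,c=snap('wrist','w2'); print(tool()[:3,3]); t=tool()
for z in(.08,.067,.05): print(proj(c,[[.571,.2445,z],[t[0,3],t[1,3],z]]).round(1).tolist())
E
```

```text
[0.57197064 0.24467468 0.12906683]
[[276.6, 253.2], [274.9, 252.9]]
[[276.6, 245.5], [275.1, 245.2]]
[[276.7, 236.7], [275.3, 236.4]]
```

View pics/w2.png

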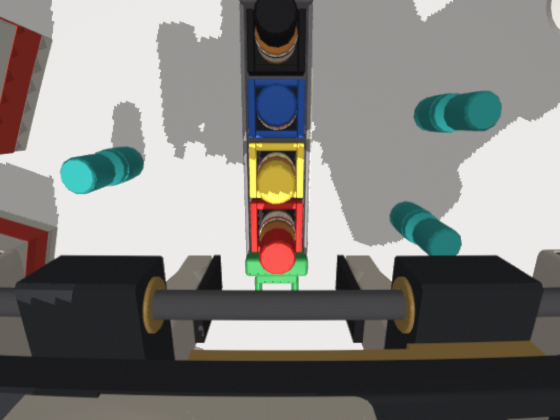

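Red cap at (277,253), where predicted (276.6,253.2). Descend and grip.

>>> apply_moves --targets '[{"travel": [0, 0, 30], "roll": 0, "jaw": 60}, {"travel": [0, 0, 20], "roll": 0, "jaw": 60}, {"travel": [0, 0, 8], "roll": 0, "jaw": 60}, {"travel": [0, 0, 0], "roll": 0, "jaw": 60}, {"travel": [0, 0, 0], "roll": 0, "jaw": 15}, {"travel": [0, 0, 0], "roll": 0, "jaw": 15}, {"travel": [0, 0, 0], "roll": 0, "jaw": 15}, {"travel": [0, 0, 0], "roll": 0, "jaw": 15}, {"travel": [0, 0, 0], "roll": 0, "jaw": 15}, {"travel": [0, 0, 0], "roll": 0, "jaw": 15}]'

```text
clock: 4.25
tool_pos: [0.5716, 0.2446, 0.0708]
orientation: [-180.0, 0.0, -69.6]
force: [-0.9, -0.2, 2.9]
opening: 0.0223
gripper_force: 30.0
```

```bash
python3 - <<'E'
from h import *
o=ctrl.get_obs(); print(o['tool_pos'],o['opening'],o['gripper_force'],o['force'],o['moment'])
E
```

```text
[0.5716369  0.24461129 0.07081721] 0.022332303480477638 30.000298910890706 [-0.93477624 -0.22122206  2.85600268] [ 0.01261957  0.11716453 -0.019351  ]
```

>>> apply_moves --targets '[{"travel": [0, 0, -10], "roll": 0, "jaw": 15}, {"travel": [0, 0, -20], "roll": 0, "jaw": 15}, {"travel": [0, 0, -30], "roll": 0, "jaw": 15}, {"travel": [0, 0, -30], "roll": 0, "jaw": 15}, {"travel": [0, 0, -30], "roll": 0, "jaw": 15}, {"travel": [0, 0, -30], "roll": 0, "jaw": 15}, {"travel": [0, 0, -20], "roll": 0, "jaw": 15}, {"travel": [0, 0, -10], "roll": 0, "jaw": 15}, {"travel": [15, 7, 0], "roll": 0, "jaw": 15}, {"travel": [30, 15, 0], "roll": 0, "jaw": 15}]'

```text
clock: 5.25
tool_pos: [0.5662, 0.195, 0.2496]
orientation: [179.9, 0.0, -69.5]
force: [-0.1, -0.3, -1.3]
opening: 0.0219
gripper_force: 30.0
```

>>> apply_moves --targets '[{"travel": [38, 18, 0], "roll": 0, "jaw": 15}, {"travel": [38, 18, 0], "roll": 0, "jaw": 15}, {"travel": [38, 18, 0], "roll": 0, "jaw": 15}, {"travel": [38, 18, 0], "roll": 0, "jaw": 15}, {"travel": [38, 18, 0], "roll": 0, "jaw": 15}, {"travel": [38, 18, 0], "roll": 0, "jaw": 15}, {"travel": [38, 19, 0], "roll": 0, "jaw": 15}, {"travel": [38, 19, 0], "roll": 0, "jaw": 15}, {"travel": [38, 19, 0], "roll": 0, "jaw": 15}, {"travel": [20, 10, 0], "roll": 0, "jaw": 15}]'

```text
clock: 6.25
tool_pos: [0.527, -0.2085, 0.2493]
orientation: [179.9, 0.1, -69.7]
force: [-0.1, 0.9, -0.4]
opening: 0.0221
gripper_force: 30.0
```

>>> apply_moves --targets '[{"travel": [0, 0, 0], "roll": 5, "jaw": 15}, {"travel": [0, 0, 0], "roll": 7, "jaw": 15}, {"travel": [0, 0, 0], "roll": 7, "jaw": 15}, {"travel": [0, 0, 0], "roll": 5, "jaw": 15}, {"travel": [0, 0, 0], "roll": 3, "jaw": 15}, {"travel": [0, 0, 0], "roll": 0, "jaw": 15}, {"travel": [0, 0, 0], "roll": 0, "jaw": 15}]'

```text
clock: 6.95
tool_pos: [0.5282, -0.2058, 0.2498]
orientation: [179.9, 0.0, -96.5]
force: [-0.6, -0.4, -0.7]
opening: 0.0217
gripper_force: 30.0
```

```bash
python3 - <<'E'
from h import *
im,c=snap('wrist','w3'); np.save('pics/w3.npy',im); import pickle; pickle.dump(c,open('pics/w3.pkl','wb'))
t=tool(); print(t[:3,3]); print(proj(c,[[t[0,3],t[1,3],z] for z in(.02,.05)]).round(1).tolist())
E
```

```text
[ 0.52839641 -0.205741    0.24999726]
[[277.2, 191.9], [277.2, 197.7]]
```

View pics/w3.png

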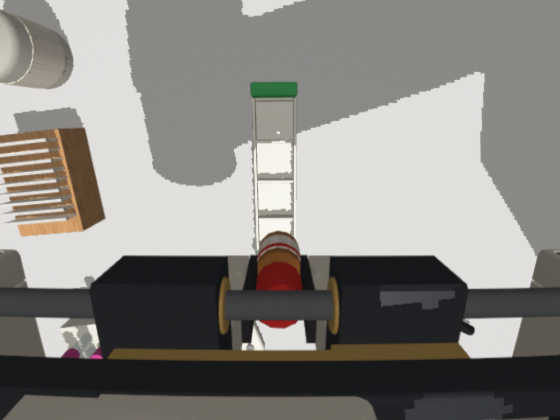

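Rack runs nearly vertical in the image, green handle at (274,89), dividers near rows 139, 179, 215. I'll enlarge it to read the walls.

```bash
python3 - <<'E'
from h import *
im=np.load('pics/w3.npy')[75:225,230:320,::-1]
a=cv2.resize(im,None,fx=4,fy=4,interpolation=cv2.INTER_NEAREST)
for r in range(0,150,10): cv2.putText(a,str(r+75),(0,r*4+5),0,.4,(0,0,255),1)
for k in range(0,90,10): cv2.putText(a,str(k+230),(k*4,12),0,.3,(0,0,255),1); cv2.line(a,(k*4,14),(k*4,20),(0,0,255),1)
cv2.imwrite('pics/w3c.png',a)
E
```

```text
(no output)
```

View pics/w3c.png

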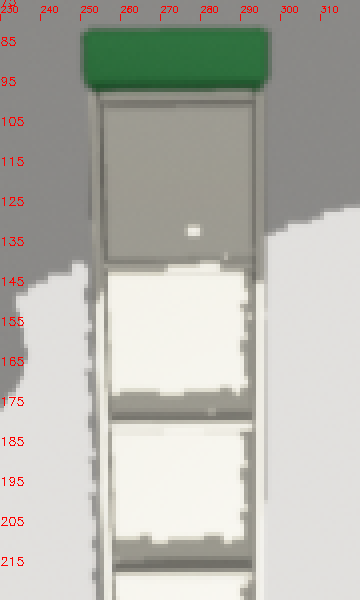

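```bash
python3 - <<'E'
from h import *
import pickle
c=pickle.load(open('pics/w3.pkl','rb'))
for r,a,b in((105,252.5,296.2),(140,252.5,296.2),(180,253,296.4),(210,253.2,296.3)):
    e=ray(c,[(a,r),(b,r)],.02); print(r,e.mean(0).round(4),np.linalg.norm(e[0]-e[1]).round(4))
D=ray(c,[(274.4,141.2),(274.6,180.2),(274.8,217)],.02); print(D.round(4),np.linalg.norm(np.diff(D,axis=0),axis=1))
im=np.load('pics/w3.npy'); h=cv2.cvtColor(im,cv2.COLOR_RGB2HSV).astype(int); m=((h[...,0]>50)&(h[...,0]<80)&(h[...,1]>100)).astype(np.uint8); m[:70]=0;m[110:]=0
x,y,w,hh=cv2.boundingRect(m); print(x,y,w,hh); G=ray(c,[(x-.5,y+5),(x+w-.5,y+5),(x+w/2-.5,y-.5)],.036); print(G.round(4),np.linalg.norm(G[0]-G[1]))
E
```

```text
105 [ 0.5206 -0.2996  0.02  ] 0.0464
140 [ 0.5249 -0.2634  0.02  ] 0.0476
180 [ 0.5296 -0.2196  0.02  ] 0.0488
210 [ 0.5337 -0.185   0.02  ] 0.0497
[[ 0.525  -0.2621  0.02  ]
 [ 0.5298 -0.2194  0.02  ]
 [ 0.5346 -0.1766  0.02  ]] [0.04292719 0.04304509]
251 82 46 16
[[ 0.5423 -0.3187  0.036 ]
 [ 0.4965 -0.3134  0.036 ]
 [ 0.5188 -0.3212  0.036 ]] 0.04612794961037943
```

>>> apply_moves --targets '[{"travel": [20, -1, 0], "roll": 0, "jaw": 15}, {"travel": [35, -1, 0], "roll": 0, "jaw": 15}, {"travel": [25, -1, 0], "roll": 0, "jaw": 15}, {"travel": [0, 0, 20], "roll": 0, "jaw": 15}, {"travel": [0, 0, 35], "roll": 0, "jaw": 15}, {"travel": [0, 0, 35], "roll": 0, "jaw": 15}, {"travel": [0, 0, 35], "roll": 0, "jaw": 15}, {"travel": [0, 0, 25], "roll": 0, "jaw": 15}, {"travel": [0, 0, 10], "roll": 0, "jaw": 15}, {"travel": [0, 0, 0], "roll": 0, "jaw": 15}]'

```text
clock: 8.0
tool_pos: [0.5219, -0.2853, 0.0893]
orientation: [179.8, 0.0, -96.5]
force: [0.0, -0.7, -0.6]
opening: 0.0219
gripper_force: 30.0
```

```bash
python3 - <<'E'
from h import *
s=np.array(ctrl.snapshot('scene'))[110:210,150:270,::-1]; d=np.array(ctrl.snapshot('side'))[225:335,270:390,::-1]
a=np.hstack([cv2.resize(x,(400,400),interpolation=cv2.INTER_CUBIC) for x in(s,d)]); cv2.imwrite('pics/p1.png',a); print(ctrl.get_obs()['tool_pos'],ctrl.get_obs()['force'])
E
```

```text
[ 0.52349999 -0.28570989  0.09163634] [-0.05253785  0.19041302 -0.1954615 ]
```

View pics/p1.png

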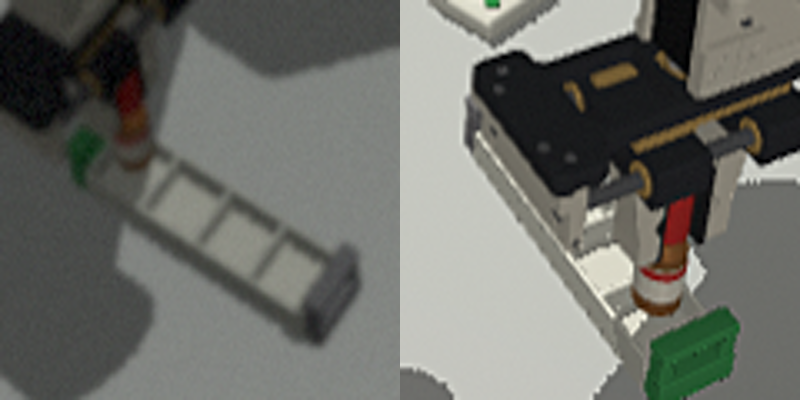

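Red vial hangs over the first bay next to the green handle (side crop (658,295)), clear of the walls; lowering and releasing.

>>> apply_moves --targets '[{"travel": [0, 0, 10], "roll": 0, "jaw": 15}, {"travel": [0, 0, 7], "roll": 0, "jaw": 15}, {"travel": [0, 0, 3], "roll": 0, "jaw": 15}, {"travel": [0, 0, 1], "roll": 0, "jaw": 15}, {"travel": [0, 0, 0], "roll": 0, "jaw": 15}, {"travel": [0, 0, 0], "roll": 0, "jaw": 15}]'

```text
clock: 8.7
tool_pos: [0.5229, -0.2855, 0.0698]
orientation: [-180.0, -0.0, -96.6]
force: [0.8, -0.3, -0.4]
opening: 0.022
gripper_force: 30.0
```

```bash
python3 - <<'E'
from h import *
for i in range(1): o=ctrl.get_obs(); print(o['tool_pos'],o['force'])
E
```

```text
[ 0.52292541 -0.28548457  0.06976472] [ 0.83938659 -0.33350921 -0.4206539 ]
```

>>> apply_moves --targets '[{"travel": [0, 0, 1], "roll": 0, "jaw": 15}, {"travel": [0, 0, 0], "roll": 0, "jaw": 15}, {"travel": [0, 0, 0], "roll": 0, "jaw": 50}, {"travel": [0, 0, 0], "roll": 0, "jaw": 50}, {"travel": [0, 0, 0], "roll": 0, "jaw": 50}, {"travel": [0, 0, -10], "roll": 0, "jaw": 50}, {"travel": [0, 0, -30], "roll": 0, "jaw": 50}, {"travel": [0, 0, -40], "roll": 0, "jaw": 50}, {"travel": [0, 0, -50], "roll": 0, "jaw": 50}, {"travel": [-40, 0, -10], "roll": 0, "jaw": 50}]'

```text
clock: 9.7
tool_pos: [0.5298, -0.2488, 0.2155]
orientation: [-179.5, -0.1, -96.7]
force: [0.6, 0.3, 0.3]
opening: 0.0498
gripper_force: 0.0
```

```bash
cat > chk.py <<'E'
from h import *
import sys
name=sys.argv[1]
s=np.array(ctrl.snapshot('scene'))[105:205,150:270,::-1]; d=np.array(ctrl.snapshot('side'))[225:335,270:390,::-1]
cv2.imwrite('pics/%s.png'%name,np.hstack([cv2.resize(x,(400,400),interpolation=cv2.INTER_CUBIC) for x in(s,d)]))
E
python3 chk.py p2; python3 - <<'E'
from h import *
T=tool(); yaw=-96.5
d=np.array([.5868,.2033])-T[:2,3]; print(T[:3,3],d,(T[:2,:2].T@d*1000).round(1))
E
```

```text
[ 0.52900664 -0.24376601  0.21272435] [0.05779336 0.44706601] [-450.7   -6.9]
```

View pics/p2.png

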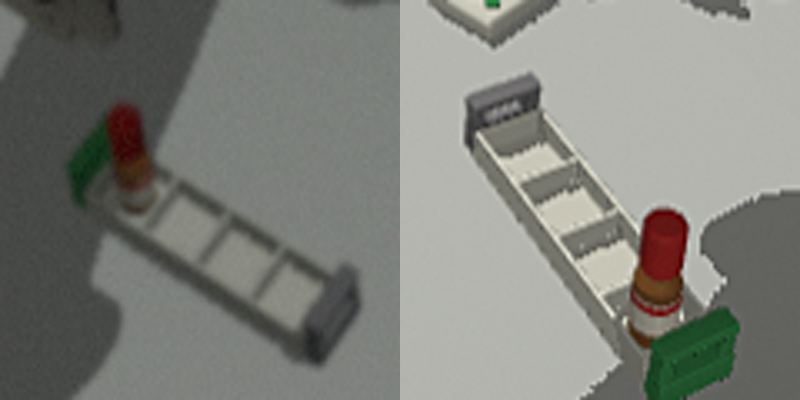

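Red stands upright in bay 1. Next yellow.

>>> apply_moves --targets '[{"travel": [-40, -1, 0], "roll": 0, "jaw": 60}, {"travel": [-45, -1, 0], "roll": 0, "jaw": 60}, {"travel": [-45, -1, 0], "roll": 0, "jaw": 60}, {"travel": [-45, -1, 0], "roll": 0, "jaw": 60}, {"travel": [-45, -1, 0], "roll": 0, "jaw": 60}, {"travel": [-45, -1, 0], "roll": 0, "jaw": 60}, {"travel": [-45, -1, 0], "roll": 0, "jaw": 60}, {"travel": [-45, 0, 0], "roll": 0, "jaw": 60}, {"travel": [-45, 0, 0], "roll": 0, "jaw": 60}, {"travel": [-36, 0, 0], "roll": 0, "jaw": 60}]'

```text
clock: 10.8
tool_pos: [0.5841, 0.1888, 0.2088]
orientation: [-180.0, -0.0, -96.5]
force: [-0.7, -0.7, 0.1]
opening: 0.0599
gripper_force: 0.0
```

>>> apply_moves --targets '[{"travel": [-15, 0, 0], "roll": 0, "jaw": 60}, {"travel": [0, 0, 0], "roll": -7, "jaw": 60}, {"travel": [0, 0, 10], "roll": -7, "jaw": 60}, {"travel": [0, 0, 30], "roll": -7, "jaw": 60}, {"travel": [0, 0, 30], "roll": -6, "jaw": 60}, {"travel": [0, 0, 10], "roll": 0, "jaw": 60}, {"travel": [0, 0, 0], "roll": 0, "jaw": 60}, {"travel": [0, 0, 0], "roll": 0, "jaw": 60}]'

```text
clock: 11.6
tool_pos: [0.5866, 0.2015, 0.1297]
orientation: [-179.9, -0.0, -69.7]
force: [0.2, 1.1, 0.6]
opening: 0.0602
gripper_force: 0.0
```

```bash
cat > cap.py <<'E'
from h import *
import sys
# average tool pose over a few readings while looking; report offset (tool mm) from TCP to the cap
n=sys.argv[1]; goal=np.array([float(x) for x in sys.argv[2:4]])
im,c=snap('wrist','cap_'+n)
h=cv2.cvtColor(im,cv2.COLOR_RGB2HSV).astype(int); H,S,V=h[...,0],h[...,1],h[...,2]
m={'yellow':(H>20)&(H<34)&(S>140)&(V>90),'blue':(H>100)&(H<130)&(S>120)&(V>50),'black':V<45}[n]
q=np.zeros(m.shape,np.uint8); q[120:298,240:320]=m[120:298,240:320]
o=cv2.morphologyEx(q,cv2.MORPH_OPEN,cv2.getStructuringElement(cv2.MORPH_ELLIPSE,(21,21)))
N,L,st,ce=cv2.connectedComponentsWithStats(o); 
for i in range(1,N): print(n,'blob',st[i].tolist(),ce[i].round(1))
Ts=[tool()]
for k in range(4): ctrl.snapshot('wrist'); Ts.append(tool())
t=np.mean([T[:3,3] for T in Ts],0); T=Ts[0]
print('tcp',t.round(4),'yaw',[round(float(np.degrees(np.arctan2(x[1,0],x[0,0]))),2) for x in Ts])
print('goal offset tool mm',(T[:2,:2].T@(goal-t[:2])*1000).round(1),'predicted px top',proj(c,[[*goal,.08]]).round(1))
E
python3 cap.py yellow .5868 .2033
```

```text
tcp [0.5867 0.2019 0.1301] yaw [-69.67, -69.65, -69.63, -69.62, -69.6]
goal offset tool mm [-1.3 -0.6] predicted px top [[275.7 253.5]]
```

```bash
sed -i "s/im,c=snap.*/&\nprint(cv2.cvtColor(im,cv2.COLOR_RGB2HSV)[[230,240,253,262],275].tolist())/; s/(S>140)&(V>90)/(S>110)\&(V>70)/; s/(21,21)/(15,15)/" cap.py; python3 cap.py yellow .5868 .2033
```

```text
[[24, 181, 144], [24, 181, 193], [30, 126, 254], [30, 126, 254]]
yellow blob [255, 227, 41, 46, 1412] [275.5 249.9]
tcp [0.5861 0.2017 0.1291] yaw [-69.6, -69.59, -69.58, -69.58, -69.58]
goal offset tool mm [-1.3 -1.2] predicted px top [[275.6 252.9]]
```

Yellow cap at (275.5,250), agreeing with the predicted spot. Descend, grip, lift, and carry.

>>> apply_moves --targets '[{"travel": [-1, -1, 30], "roll": 0, "jaw": 60}, {"travel": [0, 0, 21], "roll": 0, "jaw": 60}, {"travel": [0, 0, 8], "roll": 0, "jaw": 60}, {"travel": [0, 0, 0], "roll": 0, "jaw": 60}, {"travel": [0, 0, 0], "roll": 0, "jaw": 15}, {"travel": [0, 0, 0], "roll": 0, "jaw": 15}, {"travel": [0, 0, 0], "roll": 0, "jaw": 15}, {"travel": [0, 0, 0], "roll": 0, "jaw": 15}, {"travel": [0, 0, 0], "roll": 0, "jaw": 15}, {"travel": [0, 0, 0], "roll": 0, "jaw": 15}]'

```text
clock: 13.1
tool_pos: [0.5866, 0.2029, 0.0698]
orientation: [-180.0, 0.0, -69.6]
force: [-0.9, 0.6, 0.8]
opening: 0.0222
gripper_force: 30.0
```

>>> apply_moves --targets '[{"travel": [0, 0, -10], "roll": 0, "jaw": 15}, {"travel": [0, 0, -20], "roll": 0, "jaw": 15}, {"travel": [0, 0, -30], "roll": 0, "jaw": 15}, {"travel": [0, 0, -30], "roll": 0, "jaw": 15}, {"travel": [0, 0, -30], "roll": 0, "jaw": 15}, {"travel": [0, 0, -20], "roll": 0, "jaw": 15}, {"travel": [0, 0, -10], "roll": 0, "jaw": 15}]'

```text
clock: 13.8
tool_pos: [0.5872, 0.2031, 0.2226]
orientation: [-179.8, 0.0, -69.6]
force: [-0.8, 0.6, 0.1]
opening: 0.0221
gripper_force: 30.0
```

```bash
cat > go.py <<'E'
from h import *
import sys
g=np.array([float(x) for x in sys.argv[1:3]]); Ts=[]
for k in range(4): ctrl.snapshot('wrist'); Ts.append(tool())
t=np.mean([T[:3,3] for T in Ts],0); M=Ts[-1][:2,:2]
o=ctrl.get_obs(); print('tcp',t.round(4),'yaw',o['orientation'][2].round(2),'open',round(o['opening'],4),'offset tool mm',(M.T@(g-t[:2])*1000).round(1))
E
python3 go.py .5273 -.2415
```

```text
tcp [0.5867 0.203  0.2207] yaw -69.58 open 0.0219 offset tool mm [395.8 210.7]
```

>>> apply_moves --targets '[{"travel": [15, 8, 0], "roll": 0, "jaw": 15}, {"travel": [30, 16, 0], "roll": 0, "jaw": 15}, {"travel": [38, 20, 0], "roll": 0, "jaw": 15}, {"travel": [38, 20, 0], "roll": 0, "jaw": 15}, {"travel": [38, 20, 0], "roll": 0, "jaw": 15}, {"travel": [38, 20, 0], "roll": 0, "jaw": 15}, {"travel": [38, 20, 0], "roll": 0, "jaw": 15}, {"travel": [38, 20, 0], "roll": 0, "jaw": 15}, {"travel": [38, 20, 0], "roll": 0, "jaw": 15}, {"travel": [38, 21, 0], "roll": 0, "jaw": 15}]'

```text
clock: 15.0
tool_pos: [0.5334, -0.1908, 0.2183]
orientation: [179.9, 0.1, -69.6]
force: [0.4, 0.1, 0.6]
opening: 0.0224
gripper_force: 30.0
```

>>> apply_moves --targets '[{"travel": [30, 16, 0], "roll": 0, "jaw": 15}, {"travel": [17, 10, 0], "roll": 0, "jaw": 15}, {"travel": [0, 0, 0], "roll": 4, "jaw": 15}, {"travel": [0, 0, 0], "roll": 7, "jaw": 15}, {"travel": [0, 0, 0], "roll": 8, "jaw": 15}, {"travel": [0, 0, 0], "roll": 5, "jaw": 15}, {"travel": [0, 0, 0], "roll": 3, "jaw": 15}, {"travel": [0, 0, 0], "roll": 0, "jaw": 15}, {"travel": [0, 0, 0], "roll": 0, "jaw": 15}]'

```text
clock: 15.9
tool_pos: [0.5263, -0.2421, 0.2187]
orientation: [179.9, 0.0, -96.5]
force: [0.7, 0.3, -0.4]
opening: 0.0226
gripper_force: 30.0
```

```bash
python3 go.py .5273 -.2415
```

```text
tcp [ 0.5266 -0.242   0.2191] yaw -96.54 open 0.0221 offset tool mm [-0.6 -0.6]
```

>>> apply_moves --targets '[{"travel": [-1, -1, 15], "roll": 0, "jaw": 15}, {"travel": [0, 0, 30], "roll": 0, "jaw": 15}, {"travel": [0, 0, 30], "roll": 0, "jaw": 15}, {"travel": [0, 0, 30], "roll": 0, "jaw": 15}, {"travel": [0, 0, 20], "roll": 0, "jaw": 15}, {"travel": [0, 0, 10], "roll": 0, "jaw": 15}, {"travel": [0, 0, 8], "roll": 0, "jaw": 15}, {"travel": [0, 0, 5], "roll": 0, "jaw": 15}, {"travel": [0, 0, 2], "roll": 0, "jaw": 15}, {"travel": [0, 0, 0], "roll": 0, "jaw": 15}]'

```text
clock: 17.1
tool_pos: [0.5284, -0.2411, 0.07]
orientation: [-180.0, -0.0, -96.6]
force: [-0.3, -0.0, -0.7]
opening: 0.0222
gripper_force: 30.0
```

```bash
python3 go.py .5273 -.2415; python3 -c "
from h import *;print(ctrl.get_obs()['force'])"
```

```text
tcp [ 0.5285 -0.2411  0.0702] yaw -96.57 open 0.0221 offset tool mm [0.5 1.2]
[ 0.01113024  0.59979531 -0.70186788]
```

>>> apply_moves --targets '[{"travel": [0, 0, 2], "roll": 0, "jaw": 15}, {"travel": [0, 0, 0], "roll": 0, "jaw": 15}, {"travel": [0, 0, 0], "roll": 0, "jaw": 50}, {"travel": [0, 0, 0], "roll": 0, "jaw": 50}, {"travel": [0, 0, 0], "roll": 0, "jaw": 50}, {"travel": [0, 0, -10], "roll": 0, "jaw": 50}, {"travel": [0, 0, -30], "roll": 0, "jaw": 50}, {"travel": [0, 0, -40], "roll": 0, "jaw": 50}, {"travel": [0, 0, -50], "roll": 0, "jaw": 50}, {"travel": [0, 0, -10], "roll": 0, "jaw": 50}]'

```text
clock: 18.3
tool_pos: [0.5308, -0.242, 0.2148]
orientation: [-179.4, -0.1, -96.5]
force: [1.1, -0.3, 0.7]
opening: 0.0498
gripper_force: 0.0
```

```bash
python3 go.py .602 .162
```

```text
tcp [ 0.5291 -0.2412  0.2105] yaw -96.58 open 0.0499 offset tool mm [-408.9  -26.2]
```

>>> apply_moves --targets '[{"travel": [-39, -3, 0], "roll": 0, "jaw": 60}, {"travel": [-42, -3, 0], "roll": 0, "jaw": 60}, {"travel": [-42, -3, 0], "roll": 0, "jaw": 60}, {"travel": [-42, -3, 0], "roll": 0, "jaw": 60}, {"travel": [-42, -3, 0], "roll": 0, "jaw": 60}, {"travel": [-42, -3, 0], "roll": 0, "jaw": 60}, {"travel": [-42, -2, 0], "roll": 0, "jaw": 60}, {"travel": [-42, -2, 0], "roll": 0, "jaw": 60}, {"travel": [-42, -2, 0], "roll": 0, "jaw": 60}, {"travel": [-34, -2, 0], "roll": 0, "jaw": 60}]'

```text
clock: 19.5
tool_pos: [0.6001, 0.1642, 0.2058]
orientation: [179.9, -0.1, -96.5]
force: [1.2, -0.5, -1.0]
opening: 0.0601
gripper_force: 0.0
```

>>> apply_moves --targets '[{"travel": [0, 0, 0], "roll": -7, "jaw": 60}, {"travel": [0, 0, 10], "roll": -7, "jaw": 60}, {"travel": [0, 0, 30], "roll": -7, "jaw": 60}, {"travel": [0, 0, 30], "roll": -6, "jaw": 60}, {"travel": [0, 0, 10], "roll": 0, "jaw": 60}, {"travel": [0, 0, 0], "roll": 0, "jaw": 60}, {"travel": [0, 0, 0], "roll": 0, "jaw": 60}]'

```text
clock: 20.2
tool_pos: [0.6012, 0.1623, 0.128]
orientation: [-180.0, -0.0, -69.7]
force: [-1.0, 0.8, 0.6]
opening: 0.06
gripper_force: 0.0
```

```bash
python3 cap.py blue .6021 .1621; python3 chk.py p3
```

```text
[[110, 192, 93], [110, 189, 131], [108, 148, 243], [108, 147, 244]]
blue blob [258, 227, 37, 46, 1347] [276.2 250. ]
tcp [0.6015 0.1626 0.1289] yaw [-69.67, -69.65, -69.63, -69.62, -69.61]
goal offset tool mm [ 0.7 -0.4] predicted px top [[275.6 251.3]]
```

View pics/p3.png

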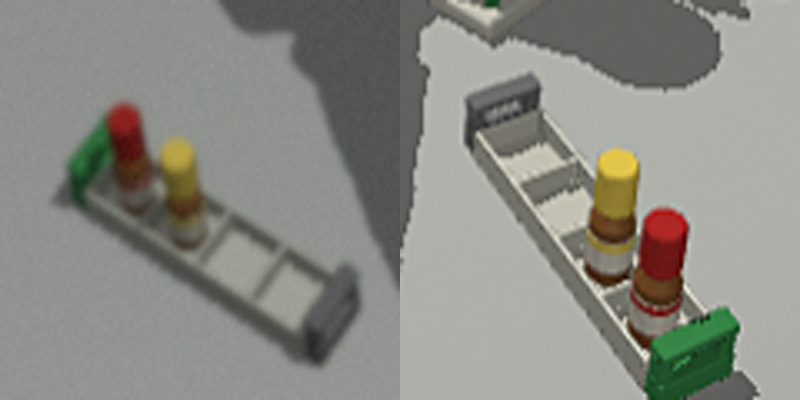

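Red and yellow stand upright in bays 1 and 2; the blue cap is under the tool at (276,250), as predicted. Grip and lift.

>>> apply_moves --targets '[{"travel": [0, 0, 30], "roll": 0, "jaw": 60}, {"travel": [0, 0, 20], "roll": 0, "jaw": 60}, {"travel": [0, 0, 8], "roll": 0, "jaw": 60}, {"travel": [0, 0, 0], "roll": 0, "jaw": 60}, {"travel": [0, 0, 0], "roll": 0, "jaw": 15}, {"travel": [0, 0, 0], "roll": 0, "jaw": 15}, {"travel": [0, 0, 0], "roll": 0, "jaw": 15}, {"travel": [0, 0, 0], "roll": 0, "jaw": 15}, {"travel": [0, 0, 0], "roll": 0, "jaw": 15}, {"travel": [0, 0, 0], "roll": 0, "jaw": 15}]'

```text
clock: 21.55
tool_pos: [0.6008, 0.1623, 0.0698]
orientation: [-180.0, 0.0, -69.6]
force: [-0.2, 0.5, 1.3]
opening: 0.0223
gripper_force: 30.0
```

>>> apply_moves --targets '[{"travel": [0, 0, -10], "roll": 0, "jaw": 15}, {"travel": [0, 0, -20], "roll": 0, "jaw": 15}, {"travel": [0, 0, -30], "roll": 0, "jaw": 15}, {"travel": [0, 0, -30], "roll": 0, "jaw": 15}, {"travel": [0, 0, -30], "roll": 0, "jaw": 15}, {"travel": [0, 0, -20], "roll": 0, "jaw": 15}, {"travel": [0, 0, -10], "roll": 0, "jaw": 15}]'

```text
clock: 22.25
tool_pos: [0.6014, 0.1626, 0.2226]
orientation: [-179.8, 0.0, -69.6]
force: [0.2, -0.6, -0.7]
opening: 0.0221
gripper_force: 30.0
```

```bash
python3 go.py .5323 -.1977
```

```text
tcp [0.6009 0.1624 0.2207] yaw -69.59 open 0.0223 offset tool mm [313.6 189.9]
```

>>> apply_moves --targets '[{"travel": [15, 9, 0], "roll": 0, "jaw": 15}, {"travel": [28, 17, 0], "roll": 0, "jaw": 15}, {"travel": [38, 23, 0], "roll": 0, "jaw": 15}, {"travel": [38, 23, 0], "roll": 0, "jaw": 15}, {"travel": [38, 23, 0], "roll": 0, "jaw": 15}, {"travel": [38, 23, 0], "roll": 0, "jaw": 15}, {"travel": [38, 23, 0], "roll": 0, "jaw": 15}, {"travel": [38, 23, 0], "roll": 0, "jaw": 15}, {"travel": [28, 17, 0], "roll": 0, "jaw": 15}, {"travel": [15, 9, 0], "roll": 0, "jaw": 15}]'

```text
clock: 23.45
tool_pos: [0.5302, -0.201, 0.2182]
orientation: [179.9, 0.1, -69.7]
force: [0.0, 0.4, -0.3]
opening: 0.0223
gripper_force: 30.0
```

>>> apply_moves --targets '[{"travel": [0, 0, 0], "roll": 4, "jaw": 15}, {"travel": [0, 0, 0], "roll": 7, "jaw": 15}, {"travel": [0, 0, 0], "roll": 8, "jaw": 15}, {"travel": [0, 0, 0], "roll": 5, "jaw": 15}, {"travel": [0, 0, 0], "roll": 3, "jaw": 15}, {"travel": [0, 0, 0], "roll": 0, "jaw": 15}, {"travel": [0, 0, 0], "roll": 0, "jaw": 15}]'

```text
clock: 24.15
tool_pos: [0.5316, -0.1985, 0.2187]
orientation: [179.9, -0.0, -96.5]
force: [-0.4, -0.5, -0.2]
opening: 0.0221
gripper_force: 30.0
```

```bash
python3 go.py .5323 -.1977
```

```text
tcp [ 0.532  -0.1984  0.2191] yaw -96.53 open 0.0217 offset tool mm [-0.7 -0.3]
```

>>> apply_moves --targets '[{"travel": [0, 0, 15], "roll": 0, "jaw": 15}, {"travel": [0, 0, 30], "roll": 0, "jaw": 15}, {"travel": [0, 0, 30], "roll": 0, "jaw": 15}, {"travel": [0, 0, 30], "roll": 0, "jaw": 15}, {"travel": [0, 0, 20], "roll": 0, "jaw": 15}, {"travel": [0, 0, 10], "roll": 0, "jaw": 15}, {"travel": [0, 0, 8], "roll": 0, "jaw": 15}, {"travel": [0, 0, 5], "roll": 0, "jaw": 15}, {"travel": [0, 0, 2], "roll": 0, "jaw": 15}, {"travel": [0, 0, 0], "roll": 0, "jaw": 15}]'

```text
clock: 25.35
tool_pos: [0.5326, -0.1983, 0.07]
orientation: [-180.0, 0.0, -96.6]
force: [-0.8, 0.4, 0.9]
opening: 0.0225
gripper_force: 30.0
```

```bash
python3 go.py .5323 -.1977
```

```text
tcp [ 0.5327 -0.1983  0.0702] yaw -96.57 open 0.0221 offset tool mm [-0.5  0.5]
```

>>> apply_moves --targets '[{"travel": [0, 0, 2], "roll": 0, "jaw": 15}, {"travel": [0, 0, 0], "roll": 0, "jaw": 15}, {"travel": [0, 0, 0], "roll": 0, "jaw": 50}, {"travel": [0, 0, 0], "roll": 0, "jaw": 50}, {"travel": [0, 0, 0], "roll": 0, "jaw": 50}, {"travel": [0, 0, -10], "roll": 0, "jaw": 50}, {"travel": [0, 0, -30], "roll": 0, "jaw": 50}, {"travel": [0, 0, -40], "roll": 0, "jaw": 50}, {"travel": [0, 0, -50], "roll": 0, "jaw": 50}, {"travel": [0, 0, -10], "roll": 0, "jaw": 50}]'

```text
clock: 26.55
tool_pos: [0.5351, -0.199, 0.2147]
orientation: [-179.4, -0.1, -96.5]
force: [0.0, 0.4, -0.1]
opening: 0.0504
gripper_force: 0.0
```

```bash
python3 go.py .6173 .1209
```

```text
tcp [ 0.5332 -0.1984  0.2104] yaw -96.59 open 0.0503 offset tool mm [-326.8  -46.9]
```

>>> apply_moves --targets '[{"travel": [-35, -5, 0], "roll": 0, "jaw": 60}, {"travel": [-42, -6, 0], "roll": 0, "jaw": 60}, {"travel": [-42, -6, 0], "roll": 0, "jaw": 60}, {"travel": [-42, -6, 0], "roll": 0, "jaw": 60}, {"travel": [-42, -6, 0], "roll": 0, "jaw": 60}, {"travel": [-42, -6, 0], "roll": 0, "jaw": 60}, {"travel": [-42, -6, 0], "roll": 0, "jaw": 60}, {"travel": [-30, -4, 0], "roll": 0, "jaw": 60}, {"travel": [-10, -2, 0], "roll": 0, "jaw": 60}]'

```text
clock: 27.65
tool_pos: [0.6161, 0.1238, 0.2053]
orientation: [179.8, -0.1, -96.4]
force: [-0.8, 0.2, -0.4]
opening: 0.0597
gripper_force: 0.0
```

>>> apply_moves --targets '[{"travel": [0, 0, 0], "roll": -7, "jaw": 60}, {"travel": [0, 0, 10], "roll": -7, "jaw": 60}, {"travel": [0, 0, 30], "roll": -7, "jaw": 60}, {"travel": [0, 0, 30], "roll": -6, "jaw": 60}, {"travel": [0, 0, 10], "roll": 0, "jaw": 60}, {"travel": [0, 0, 0], "roll": 0, "jaw": 60}, {"travel": [0, 0, 0], "roll": 0, "jaw": 60}]'

```text
clock: 28.35
tool_pos: [0.6169, 0.121, 0.1282]
orientation: [-180.0, -0.0, -69.7]
force: [-0.0, 0.1, 0.1]
opening: 0.0598
gripper_force: 0.0
```

```bash
python3 cap.py black .6173 .1209
```

```text
[[120, 32, 16], [120, 12, 21], [150, 11, 23], [120, 12, 21]]
black blob [285, 197, 18, 18, 250] [293.9 205.1]
black blob [263, 226, 33, 44, 938] [280.5 245.5]
tcp [0.6172 0.1214 0.1289] yaw [-69.67, -69.65, -69.63, -69.62, -69.61]
goal offset tool mm [0.5 0. ] predicted px top [[276.3 251.7]]
```

View pics/cap_black.png

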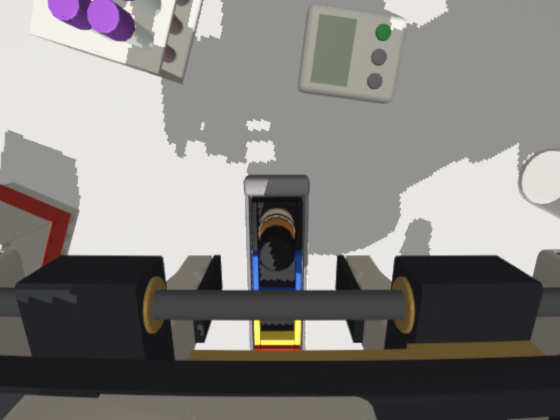

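The black cap is at (277,251), between the fingers as predicted. Grip and lift.

>>> apply_moves --targets '[{"travel": [0, 0, 30], "roll": 0, "jaw": 60}, {"travel": [0, 0, 20], "roll": 0, "jaw": 60}, {"travel": [0, 0, 8], "roll": 0, "jaw": 60}, {"travel": [0, 0, 0], "roll": 0, "jaw": 60}, {"travel": [0, 0, 0], "roll": 0, "jaw": 15}, {"travel": [0, 0, 0], "roll": 0, "jaw": 15}, {"travel": [0, 0, 0], "roll": 0, "jaw": 15}, {"travel": [0, 0, 0], "roll": 0, "jaw": 15}, {"travel": [0, 0, 0], "roll": 0, "jaw": 15}, {"travel": [0, 0, 0], "roll": 0, "jaw": 15}]'

```text
clock: 29.6
tool_pos: [0.6165, 0.1213, 0.0698]
orientation: [-180.0, -0.0, -69.6]
force: [-0.3, 0.4, 1.6]
opening: 0.0223
gripper_force: 30.0
```

>>> apply_moves --targets '[{"travel": [0, 0, -10], "roll": 0, "jaw": 15}, {"travel": [0, 0, -20], "roll": 0, "jaw": 15}, {"travel": [0, 0, -30], "roll": 0, "jaw": 15}, {"travel": [0, 0, -30], "roll": 0, "jaw": 15}, {"travel": [0, 0, -30], "roll": 0, "jaw": 15}, {"travel": [0, 0, -20], "roll": 0, "jaw": 15}, {"travel": [0, 0, -10], "roll": 0, "jaw": 15}]'

```text
clock: 30.3
tool_pos: [0.6171, 0.1214, 0.2227]
orientation: [-179.8, 0.0, -69.6]
force: [-0.2, -0.4, -0.3]
opening: 0.0225
gripper_force: 30.0
```

```bash
python3 go.py .5372 -.1540
```

```text
tcp [0.6166 0.1213 0.2207] yaw -69.59 open 0.0219 offset tool mm [230.3 170.5]
```

>>> apply_moves --targets '[{"travel": [12, 9, 0], "roll": 0, "jaw": 15}, {"travel": [24, 18, 0], "roll": 0, "jaw": 15}, {"travel": [27, 20, 0], "roll": 0, "jaw": 15}, {"travel": [27, 20, 0], "roll": 0, "jaw": 15}, {"travel": [27, 20, 0], "roll": 0, "jaw": 15}, {"travel": [27, 20, 0], "roll": 0, "jaw": 15}, {"travel": [27, 20, 0], "roll": 0, "jaw": 15}, {"travel": [27, 20, 0], "roll": 0, "jaw": 15}, {"travel": [22, 16, 0], "roll": 0, "jaw": 15}, {"travel": [10, 7, 0], "roll": 0, "jaw": 15}]'

```text
clock: 31.5
tool_pos: [0.5355, -0.1559, 0.2183]
orientation: [179.9, 0.0, -69.7]
force: [-0.7, -0.8, -0.6]
opening: 0.0223
gripper_force: 30.0
```

>>> apply_moves --targets '[{"travel": [0, 0, 0], "roll": 4, "jaw": 15}, {"travel": [0, 0, 0], "roll": 7, "jaw": 15}, {"travel": [0, 0, 0], "roll": 8, "jaw": 15}, {"travel": [0, 0, 0], "roll": 5, "jaw": 15}, {"travel": [0, 0, 0], "roll": 3, "jaw": 15}, {"travel": [0, 0, 0], "roll": 0, "jaw": 15}, {"travel": [0, 0, 0], "roll": 0, "jaw": 15}]'

```text
clock: 32.2
tool_pos: [0.537, -0.1536, 0.2189]
orientation: [179.9, -0.0, -96.5]
force: [0.2, 0.2, -1.3]
opening: 0.0223
gripper_force: 30.0
```

```bash
python3 go.py .5372 -.1540
```

```text
tcp [ 0.5372 -0.1536  0.2192] yaw -96.53 open 0.0222 offset tool mm [ 0.4 -0. ]
```

>>> apply_moves --targets '[{"travel": [0, 0, 15], "roll": 0, "jaw": 15}, {"travel": [0, 0, 30], "roll": 0, "jaw": 15}, {"travel": [0, 0, 30], "roll": 0, "jaw": 15}, {"travel": [0, 0, 30], "roll": 0, "jaw": 15}, {"travel": [0, 0, 20], "roll": 0, "jaw": 15}, {"travel": [0, 0, 10], "roll": 0, "jaw": 15}, {"travel": [0, 0, 8], "roll": 0, "jaw": 15}, {"travel": [0, 0, 5], "roll": 0, "jaw": 15}, {"travel": [0, 0, 2], "roll": 0, "jaw": 15}, {"travel": [0, 0, 0], "roll": 0, "jaw": 15}]'

```text
clock: 33.4
tool_pos: [0.5377, -0.1537, 0.07]
orientation: [-180.0, 0.0, -96.6]
force: [0.2, -0.7, -0.9]
opening: 0.0223
gripper_force: 30.0
```

>>> apply_moves --targets '[{"travel": [0, 0, 2], "roll": 0, "jaw": 15}, {"travel": [0, 0, 0], "roll": 0, "jaw": 15}, {"travel": [0, 0, 0], "roll": 0, "jaw": 50}, {"travel": [0, 0, 0], "roll": 0, "jaw": 50}, {"travel": [0, 0, 0], "roll": 0, "jaw": 50}, {"travel": [0, 0, -10], "roll": 0, "jaw": 50}, {"travel": [0, 0, -30], "roll": 0, "jaw": 50}, {"travel": [0, 0, -40], "roll": 0, "jaw": 50}, {"travel": [0, 0, -50], "roll": 0, "jaw": 50}, {"travel": [0, 0, -20], "roll": 0, "jaw": 50}]'

```text
clock: 34.4
tool_pos: [0.5392, -0.154, 0.2235]
orientation: [-179.6, -0.0, -96.5]
force: [0.5, -0.2, 0.2]
opening: 0.0499
gripper_force: 0.0
```

>>> apply_moves --targets '[{"travel": [-40, 0, 0], "roll": 0, "jaw": 50}, {"travel": [-45, 0, 0], "roll": 0, "jaw": 50}, {"travel": [-45, 0, 0], "roll": 0, "jaw": 50}, {"travel": [-45, 0, 0], "roll": 0, "jaw": 50}, {"travel": [-20, 0, 0], "roll": 0, "jaw": 50}, {"travel": [0, 0, 0], "roll": 0, "jaw": 50}, {"travel": [0, 0, 0], "roll": 0, "jaw": 50}]'

```text
clock: 35.1
tool_pos: [0.5596, 0.0404, 0.2181]
orientation: [-180.0, 0.0, -96.5]
force: [-0.3, 0.4, -0.3]
opening: 0.0501
gripper_force: 0.0
```

```bash
python3 chk.py p4
```

```text
(no output)
```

View pics/p4.png

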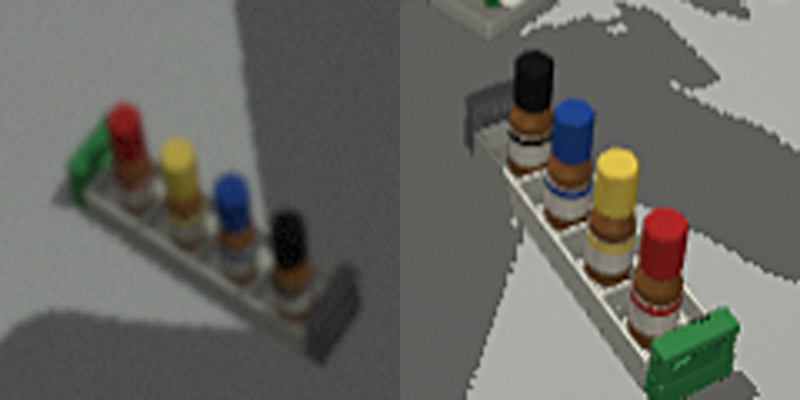

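All four stand upright in their bays, red, yellow, blue, black from the green end, and the gripper is clear.

```bash
python3 -c "
from plant import ctrl; print(ctrl.close_job())"
```

```text
the job is handed in; nothing more can be done
None
```

The job is handed in at about 35 s of the 120 s: the final pictures show all four vials upright in the white rack, in the order red, yellow, blue, black from the green end, with the gripper clear; no verdict came back.

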